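# Shut the filled chocolate gift box

## Robot

A 7-joint arm with a two-finger parallel gripper is mounted at the origin on the work surface. World frame = base frame: x ahead of the robot, y to its left, z up, the work surface at z = 0. Lengths are in m, angles in rad, forces in N, time in s.
With the tool pointing down it reaches from about 0.4 to 0.85 m from the base axis. Payload 10.4 kg.
Tool frame: the origin (TCP) lies at the very end of the fingers, on their centre line; the grasp point (between the pads) lies 19 mm behind it; z points along the fingers, y is the line along which they close (so a half turn about z gives the same grasp; the last joint's range is limited). The gripper opens to 87 mm and grips with 3 to 60 N. Pads are 19 mm wide; open, the fingers measure 117 mm over their backs; the gripper's body (75 mm by 190 mm) begins 51 mm behind the grasp point.
Start: joints at [1.268, 0.332, -0.065, 1.46, 0.022, 1.35, -0.088], TCP at [0.173, -0.601, 0.223] pointing down, gripper open.
Joint ranges: [-2.6, 2.6], [-0.5, 2.12], [-1.47, 1.34], [0.16, 2.42], [-1.27, 4.41], [0.06, 2.06], [-2.6, 2.6]. Speed limits (rad/s): [2.22, 2.22, 2.79, 2.79, 3.14, 3.14, 3.14].

## Interface

Orientations are given as a unit quaternion [w, x, y, z].
In Python, from rig import arm gives the robot as it stands.
- The arm moves only by the tool carry_out, never from a script. Its argument "deltas" is a list of rows, each an object with "turn": the turn, a rotation vector about the tool's x, y, z in degrees, a list of three; "translation": the shift along the tool's x, y, z in mm, a list of three; "hand": the opening, from 0 (shut) to 1 (fully open). A call has exactly 10 rows; each row shifts and turns the commanded pose from where the row before left it, along the tool's axes as they then stand; what a row does not reach is not made up. A row lasts 1/12 s, in which the tool goes at most 41.7 mm and 7.16 degrees, less where a joint would pass 70% of its speed; a pose out of reach is approached as far as the arm can. A call is refused whole if a number of a shift passes 41.7 or a number of a turn 7.16, either way. A call with a gripper value outside its range is refused whole. The fingers move at their own pace and stop on an object; "newtons" is the grip in N (left out, the last holds). Time passes only in rows, so rows that do not move let the fingers close, or fill a call up. It gives the time, the measured TCP pose, the force, the opening and the grip force at its end, in the units of the state.
- arm.observe(): the state, without advancing time (a new reading comes with each control period).
- arm.capture(name): name is "scene" or "top" or "wrist"; returns (picture, depth): 420x560x3 uint8, blue, green, red; 420x560 float32, m along the optical axis (not along the pixel's ray), 0 where there is no reading.
- arm.camera_model(name): a dict with "camera_matrix" (3x3 intrinsics, pixels), "k1" (the pictures are not rectified: a ray, as slopes to the right and down, at radius r is drawn at 1 + k1 r^2 times it, then the intrinsics apply), "world_from_camera" (4x4, takes a point from camera to world coordinates). Camera axes: x right, y down, z forward; pixel columns grow to the right and rows downward; lengths in m; the calibration is good to about 2 mm. A picture is of the moment at which its call begins: read the wrist's pose just before it. camera_model takes no time and is no camera call; for the wrist camera it gives the pose at the moment of the call.
- arm.sign_off(): hands the job in; it is judged then, once.
The state is a dict: "t": time; "joints": joint angles; "joint_velocities": joint speeds; "joint_efforts": joint torques, N m; "tool_pos": TCP position; "orientation": TCP orientation; "force": force on the tool from outside, world axes, zero at the start; "ft_torque": the same for the moment, N m; "gripper_width": opening from 0.0 (shut) to 1.0 (fully open); "grasp_force": force on a finger pad.
Only numpy, scipy, OpenCV 4.12 (cv2) and the standard library are available. Lean on these libraries where they do the work, as an engineer would, in place of code of your own. Each camera call takes 0.05 s, during which the arm holds its last target. There are 200 camera calls.

## Task

One of the two gift boxes is filled with chocolates and ready to go: with the fingertips, push its drawer fully home and push its lid down flat until it is shut. Do not lift the box or shove it from its place. Leave the other box, with the bare paper cups, open just as it is, and do not disturb the bottle, cup or jar.

Things in the scene. Friction and masses are not known exactly. Their poses are not given: they have to be found in the camera images.
- full_box: The filled gift box: open-fronted brown kraft-card box, 130 mm long (its x), 120 mm wide (its y), rim 72 mm high, loose on the table, about 0.6 kg. Brown, dark and cream chocolates stand in 9 white paper cups in the drawer and 9 more in the upper compartment. Origin: centre of its underside; its x axis points from the drawer end (-x, towards the robot) to the hinge end (+x), z up.
- full_box_hinge (a point): Middle of that box's lid hinge: on the rim of the +x end wall, 65 mm along the box's x from its centre, 72 mm above the table. The hinge line is parallel to the box's y.
- full_box_drawer_front (a point): Centre of the outer (-x) face of that box's drawer front, a card panel 120 mm wide and 33 mm high, from 2 to 35 mm above the table, with a small red tab printed flat on it. When shut it lies 71 mm in front (-x) of the box's centre, 6 mm proud of the box wall above it; the gap under the open drawer is 5 mm.
- full_box_drawer (a joint): How far that box's lower drawer is pulled out (m): 0 = fully home, grows as it slides out along the box's -x; slides with 0.6 N of friction (plus 3 N per m/s) and stays where left.
- full_box_lid_edge (a point): Middle of the free edge of that box's lid, on its outer face (the upper face when shut). The lid is a flat 130 x 120 x 5 mm kraft frame with a clear rigid window, 40 g.
- full_box_lid (a joint): Opening angle of that box's lid (rad): 0 = lying flat shut on the rim, 1.57 = upright over the hinge end, stop at 1.65. A stiff hinge (0.045 N m) holds the lid wherever it is left, so it must be pushed all the way.
- empty_box: The unfilled gift box: open-fronted brown kraft-card box, 130 mm long (its x), 120 mm wide (its y), rim 72 mm high, loose on the table, about 0.6 kg. Same box as the filled one, but all its paper cups are bare white, without chocolates. Origin: centre of its underside; its x axis points from the drawer end (-x, towards the robot) to the hinge end (+x), z up.
- empty_box_hinge (a point): Middle of that box's lid hinge: on the rim of the +x end wall, 65 mm along the box's x from its centre, 72 mm above the table. The hinge line is parallel to the box's y.
- empty_box_drawer_front (a point): Centre of the outer (-x) face of that box's drawer front, a card panel 120 mm wide and 33 mm high, from 2 to 35 mm above the table, with a small red tab printed flat on it. When shut it lies 71 mm in front (-x) of the box's centre, 6 mm proud of the box wall above it; the gap under the open drawer is 5 mm.
- empty_box_drawer (a joint): How far that box's lower drawer is pulled out (m): 0 = fully home, grows as it slides out along the box's -x; slides with 0.6 N of friction (plus 3 N per m/s) and stays where left.
- empty_box_lid_edge (a point): Middle of the free edge of that box's lid, on its outer face (the upper face when shut). The lid is a flat 130 x 120 x 5 mm kraft frame with a clear rigid window, 40 g.
- empty_box_lid (a joint): Opening angle of that box's lid (rad): 0 = lying flat shut on the rim, 1.57 = upright over the hinge end, stop at 1.65. A stiff hinge (0.045 N m) holds the lid wherever it is left, so it must be pushed all the way.
- bottle: Bystander: loose clear-blue water bottle, blue label, white cap, 62 mm across, 200 mm tall. Origin: centre of its underside.
- cup: Bystander: loose clear plastic cup, 58 mm across the rim, 60 mm tall. Origin: centre of its underside.
- jar: Bystander: loose dark chocolate jar with yellow cap, 60 mm across, 80 mm tall. Origin: centre of its underside.
Not all that is in view belongs to the job. Leave any purple look-alike of the full_box alone.

How it is judged:
At the end, for the whole second after the job is handed in: The filled box's drawer is within 5 mm of home and its lid within 0.05 rad of flat; the box stands flat and still on the table within 40 mm of where it began; the other box, its drawer and its lid are within 15 mm of where they were; bottle, cup and jar stand upright within 30 mm of where they were (value of joint full_box_drawer below 0.005 m and value of joint full_box_lid below 0.05 rad and height (world z) of full_box below 0.006 m and angle between full_box's own z axis and vertical below 0.05 rad and distance of full_box from where it was at the start of the episode below 0.04 m and linear speed of full_box below 0.01 m/s and distance of each of empty_box_hinge, empty_box_drawer_front, empty_box_lid_edge from where it was at the start of the episode below 0.015 m and distance of each of bottle, cup, jar from where it was at the start of the episode below 0.03 m and angle between each of bottle, cup, jar's own z axis and vertical below 0.2 rad); the robot touches nothing.
It fails at once if the filled box is lifted (over 15 mm) or tipped (over 0.2 rad) (height (world z) of full_box above 0.015 m or angle between full_box's own z axis and vertical above 0.2 rad).
It fails at once if the filled box is shoved over 40 mm from its place (distance of full_box from where it was at the start of the episode above 0.04 m).
It fails at once if the other box, its drawer or its lid is moved over 15 mm (distance of any of empty_box_hinge, empty_box_drawer_front, empty_box_lid_edge from where it was at the start of the episode above 0.015 m).
It fails at once if the bottle, cup or jar is moved over 30 mm, lifted or tipped over (distance of any of bottle, cup, jar from where it was at the start of the episode above 0.03 m or height (world z) of any of bottle, cup, jar above 0.015 m or angle between any of bottle, cup, jar's own z axis and vertical above 0.4 rad).
It also fails if it takes over 54 s, if anything falls off the work surface, if the arm or the gripper's body presses on something with over 40 N, if the wrist force passes 120 N, or if a joint passes its speed limit or range.

## Working session

There is one attempt and no reset: what is moved stays moved. The work goes in short steps, Python scripts to look and compute and a tool call to move; the robot and the scene stay as the last step left them, time stands still between calls to the robot, and variables do not carry over. Pictures are saved under pics/ and viewed, at most 10 in all, crops included, and the job is handed in when it is done.

Besides the shell and the picture viewer there is one more tool, called after "Request:" as name([rows], argument=value, ...), one row to a line, values as JSON. carry_out: Moves the arm, as the interface text tells. Its arguments: {"type":"object","properties":{"deltas":{"type":"array","items":{"type":"object","properties":{"turn":{"type":"array","items":{"type":"number"}},"translation":{"type":"array","items":{"type":"number"}},"hand":{"type":"number"}}}},"newtons":{"type":"number"}},"required":["deltas"]}

```bash
mkdir -p pics; cat > h.py <<'E'
import numpy as np,cv2
from rig import arm
def world(m,u,v,d):
    "pixels+depth -> world"
    K=np.array(m["camera_matrix"]);T=np.array(m["world_from_camera"])
    x=(np.asarray(u,float)-K[0,2])/K[0,0];y=(np.asarray(v,float)-K[1,2])/K[1,1]
    rd=np.hypot(x,y);r=rd.copy()
    for _ in range(10): r=rd/(1+m["k1"]*r*r)
    s=1/(1+m["k1"]*r*r)
    p=np.stack([x*s*d,y*s*d,d*np.ones_like(x)],-1)
    return p@T[:3,:3].T+T[:3,3]
def cloud(name):
    m=arm.camera_model(name);im,d=arm.capture(name)
    v,u=np.mgrid[:420,:560]
    P=world(m,u,v,d);P[d<=0]=np.nan
    return im,P
E
python3 - <<'E'
from h import *
for n in("scene","top"):
    im,P=cloud(n);cv2.imwrite(f"pics/{n}0.png",im);np.savez(f"{n}0.npz",im=im,P=P)
    print(n,np.round(arm.camera_model(n)["world_from_camera"],2).tolist())
print(arm.observe())
E
```

```text
scene [[0.17, 0.78, -0.6, 0.99], [0.99, -0.12, 0.11, -0.01], [0.02, -0.61, -0.79, 0.71], [0.0, 0.0, 0.0, 1.0]]
top [[0.01, -1.0, 0.09, 0.42], [-1.0, -0.01, 0.01, 0.08], [-0.01, -0.09, -1.0, 1.06], [0.0, 0.0, 0.0, 1.0]]
{'t': 0.1, 'joints': array([ 1.26841964,  0.33278008, -0.0647118 ,  1.46082668,  0.02160363,
        1.34991508, -0.088507  ]), 'joint_velocities': array([-0.00010549, -0.00083081,  0.00078488, -0.00295959,  0.00016287,
       -0.00016911, -0.00086435]), 'joint_efforts': array([ 1.09346478e-03, -6.24547505e+01,  2.44090240e-02, -3.90720463e+01,
       -6.13524229e-02,  3.65393038e-02,  2.33804758e-05]), 'tool_pos': array([ 0.17249738, -0.60037269,  0.22186603]), 'orientation': array([-6.06256056e-04,  9.90229742e-01,  1.39444172e-01, -1.13464558e-04]), 'force': array([ 0.03439943,  1.8121562 , -0.45295593]), 'ft_torque': array([ 0.00397815, -0.03749063, -0.05407139]), 'grasp_force': 0.0, 'gripper_width': 0.9978443773966481}
```

View pics/scene0.png

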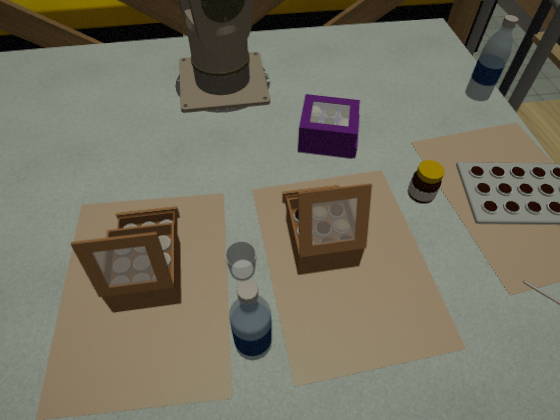

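View pics/top0.png

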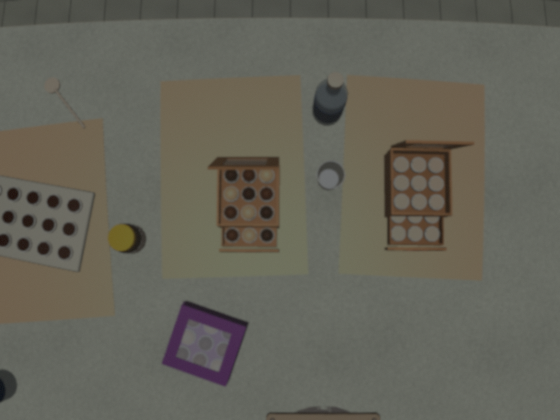

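Candidates in the top view are the box at (250,200) with brown and cream chocolates, the box at (418,185) with bare cups, and the purple look-alike at (205,343). The first fits the description. I'll confirm it in a crop and measure it.

```bash
python3 - <<'E'
from h import *
z=np.load("top0.npz");im,P=z["im"],z["P"]
cv2.imwrite("pics/crop.png",cv2.resize(im[140:265,190:300],None,fx=4.5,fy=4.5,interpolation=cv2.INTER_CUBIC))
R=P[140:265,190:300].reshape(-1,3);R=R[np.isfinite(R[:,0])]
def box(s,t):
    q=R[s]; r=cv2.minAreaRect(q[:,:2].astype(np.float32)); print(t,len(q),np.round(cv2.boxPoints(r),4).tolist(),r[2])
zz=R[:,2]
print(np.histogram(zz,bins=np.arange(-.01,.24,.01)))
box((zz>.064)&(zz<.078),"rim")
box((zz>.09),"lid"); 
box((zz>.15),"lidtop"); print("max z",np.sort(zz)[-20:].mean())
box((zz>.022)&(zz<.045)&(R[:,0]<np.nanmin(R[(zz>.066)&(zz<.078)][:,0])),"drawer")
for n,(u,v) in dict(bottle=(335,80),cup=(329,178),jar=(122,238)).items(): print(n,P[v,u])
E
```

```text
(array([3771, 4466,  230,  408, 1141,  940, 1288,  245,  347,   37,  103,
         54,   36,   49,   60,   67,   67,   26,   67,   62,  224,    0,
          0,    0]), array([-0.01,  0.  ,  0.01,  0.02,  0.03,  0.04,  0.05,  0.06,  0.07,
        0.08,  0.09,  0.1 ,  0.11,  0.12,  0.13,  0.14,  0.15,  0.16,
        0.17,  0.18,  0.19,  0.2 ,  0.21,  0.22,  0.23]))
rim 433 [[0.48840001225471497, 0.2110999971628189], [0.48919999599456787, 0.09059999883174896], [0.6225000023841858, 0.09160000085830688], [0.6216999888420105, 0.21209999918937683]] 0.41060060262680054
lid 815 [[0.5766000151634216, 0.21140000224113464], [0.5770999789237976, 0.09099999815225601], [0.6176999807357788, 0.09109999984502792], [0.6172000169754028, 0.21160000562667847]] 0.2179901897907257
lidtop 446 [[0.57669997215271, 0.09139999747276306], [0.5961999893188477, 0.09139999747276306], [0.5964000225067139, 0.21150000393390656], [0.5770000219345093, 0.21150000393390656]] 89.88327026367188
max z 0.19804570995918952
drawer 640 [[0.43970000743865967, 0.210099995136261], [0.4404999911785126, 0.09080000221729279], [0.48829999566078186, 0.09109999984502792], [0.48750001192092896, 0.21040000021457672]] 0.3790832757949829
bottle [ 0.73367783 -0.00582324  0.19896665]
cup [ 0.593858   -0.01080394  0.00259792]
jar [0.46372657 0.3932456  0.07764651]
```

View pics/crop.png

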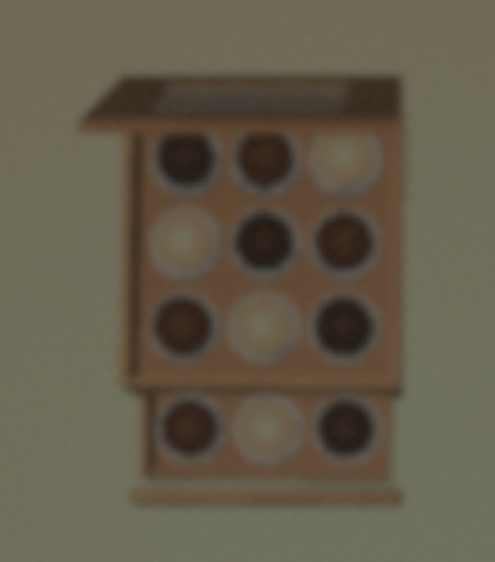

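The crop confirms it: chocolates fill the upper compartment and the drawer of the box at (250,200). Its centre is about (0.555, 0.151), aligned with the world axes. The drawer is about 45 mm out and the lid is at about 1.26 rad. I'll move now, closing the fingers, squaring the yaw and travelling high.

Request:
carry_out([
  {"turn": [0, 0, 5.34], "translation": [0, 0, -27], "hand": 0},
  {"turn": [0, 0, 5.34], "translation": [0, 0, -27], "hand": 0},
  {"turn": [0, 0, 5.34], "translation": [0, 0, -27], "hand": 0},
  {"turn": [0, 0, 0], "translation": [27, -30, 0], "hand": 0},
  {"turn": [0, 0, 0], "translation": [27, -30, 0], "hand": 0},
  {"turn": [0, 0, 0], "translation": [27, -30, 0], "hand": 0},
  {"turn": [0, 0, 0], "translation": [27, -30, 0], "hand": 0},
  {"turn": [0, 0, 0], "translation": [27, -30, 0], "hand": 0},
  {"turn": [0, 0, 0], "translation": [27, -30, 0], "hand": 0},
  {"turn": [0, 0, 0], "translation": [27, -30, 0], "hand": 0},
], newtons=10)

```text
t: 0.93
tool_pos: [0.3624, -0.3889, 0.3034]
orientation: [0.0, 1.0, 0.0, -0.0]
force: [1.3, -0.2, 0.4]
gripper_width: 0.325
grasp_force: 0.0
```

Request:
carry_out([
  {"translation": [10, -38, 0], "turn": [0, 0, 0], "hand": 0},
  {"translation": [10, -38, 0], "turn": [0, 0, 0], "hand": 0},
  {"translation": [10, -38, 0], "turn": [0, 0, 0], "hand": 0},
  {"translation": [10, -38, 0], "turn": [0, 0, 0], "hand": 0},
  {"translation": [10, -38, 0], "turn": [0, 0, 0], "hand": 0},
  {"translation": [5, -38, 0], "turn": [0, 0, 0], "hand": 0},
  {"translation": [0, -38, 0], "turn": [0, 0, 0], "hand": 0},
  {"translation": [0, -38, 0], "turn": [0, 0, 0], "hand": 0},
  {"translation": [0, -38, 0], "turn": [0, 0, 0], "hand": 0},
  {"translation": [0, -38, 0], "turn": [0, 0, 0], "hand": 0},
])

```text
t: 1.77
tool_pos: [0.4159, -0.0088, 0.3034]
orientation: [0.0, 1.0, 0.0, -0.0]
force: [1.2, -0.0, -0.0]
gripper_width: 0.004
grasp_force: 0.0
```

Request:
carry_out([
  {"translation": [0, -40, 0], "turn": [0, 0, 0], "hand": 0},
  {"translation": [0, -40, 0], "turn": [0, 0, 0], "hand": 0},
  {"translation": [0, -40, 0], "turn": [0, 0, 0], "hand": 0},
  {"translation": [0, -40, 0], "turn": [0, 0, 0], "hand": 0},
  {"translation": [0, 0, 35], "turn": [0, 0, 0], "hand": 0},
  {"translation": [0, 0, 35], "turn": [0, 0, 0], "hand": 0},
  {"translation": [0, 0, 35], "turn": [0, 0, 0], "hand": 0},
  {"translation": [0, 0, 35], "turn": [0, 0, 0], "hand": 0},
  {"translation": [0, 0, 35], "turn": [0, 0, 0], "hand": 0},
  {"translation": [0, 0, 35], "turn": [0, 0, 0], "hand": 0},
])

```text
t: 2.6
tool_pos: [0.4161, 0.1492, 0.0919]
orientation: [0.0, 1.0, 0.0, 0.0]
force: [1.8, 0.0, -0.3]
gripper_width: 0.007
grasp_force: 0.0
```

Request:
carry_out([
  {"translation": [0, 0, 24], "turn": [0, 0, 0], "hand": 0},
  {"translation": [0, 0, 24], "turn": [0, 0, 0], "hand": 0},
  {"translation": [0, 0, 24], "turn": [0, 0, 0], "hand": 0},
  {"translation": [0, 0, 0], "turn": [0, 0, 0], "hand": 0},
  {"translation": [6, 0, 0], "turn": [0, 0, 0], "hand": 0},
  {"translation": [6, 0, 0], "turn": [0, 0, 0], "hand": 0},
  {"translation": [6, 0, 0], "turn": [0, 0, 0], "hand": 0},
  {"translation": [6, 0, 0], "turn": [0, 0, 0], "hand": 0},
  {"translation": [6, 0, 0], "turn": [0, 0, 0], "hand": 0},
  {"translation": [6, 0, 0], "turn": [0, 0, 0], "hand": 0},
])

```text
t: 3.43
tool_pos: [0.4537, 0.1493, 0.0222]
orientation: [0.0, 1.0, -0.0, 0.001]
force: [-0.6, -1.3, 0.5]
gripper_width: 0.009
grasp_force: 0.4
```

Request:
carry_out([
  {"translation": [3, 0, 0], "turn": [0, 0, 0], "hand": 0},
  {"translation": [3, 0, 0], "turn": [0, 0, 0], "hand": 0},
  {"translation": [3, 0, 0], "turn": [0, 0, 0], "hand": 0},
  {"translation": [3, 0, 0], "turn": [0, 0, 0], "hand": 0},
  {"translation": [2, 0, 0], "turn": [0, 0, 0], "hand": 0},
  {"translation": [2, 0, 0], "turn": [0, 0, 0], "hand": 0},
  {"translation": [2, 0, 0], "turn": [0, 0, 0], "hand": 0},
  {"translation": [2, 0, 0], "turn": [0, 0, 0], "hand": 0},
  {"translation": [1, 0, 0], "turn": [0, 0, 0], "hand": 0},
  {"translation": [0, 0, 0], "turn": [0, 0, 0], "hand": 0},
])

```text
t: 4.27
tool_pos: [0.4727, 0.1493, 0.0213]
orientation: [0.0, 1.0, 0.0, -0.001]
force: [-4.6, -0.1, 2.4]
gripper_width: 0.005
grasp_force: 2.3
```

```bash
python3 - <<'E'
from h import *
im,P=cloud("top");cv2.imwrite("pics/t1.png",cv2.resize(im[130:300,180:320],None,fx=4,fy=4)[:600])
R=P[140:265,190:300].reshape(-1,3);R=R[np.isfinite(R[:,0])];zz=R[:,2]
s=(abs(R[:,1]-.151)<.075)
a=R[s&(zz>.064)&(zz<.078)];b=R[s&(zz>.026)&(zz<.036)&((R[:,1]>.19)|(R[:,1]<.11))&(R[:,0]<.52)]
for q in(a,b): print(len(q),np.percentile(q[:,0],[1,5,50,95,99]),np.percentile(q[:,1],[1,99]))
print(arm.observe()["force"])
E
```

```text
173 [0.51100623 0.51637801 0.56477441 0.59788233 0.61024354] [0.0909247  0.21141208]Traceback (most recent call last):
  File "<stdin>", line 6, in <module>
    return _quantile_unchecked(
        a, q, axis, out, overwrite_input, method, keepdims, weights)
    return _ureduce(a,
                    func=_quantile_ureduce_func,
    ...<5 lines>...
                    overwrite_input=overwrite_input,
                    method=method)
    r = func(a, **kwargs)
    result = _quantile(arr,
                       quantiles=q,
    ...<2 lines>...
                       out=out,
                       weights=wgt)
    slices_having_nans = np.isnan(arr[-1, ...])
                                  ~~~^^^^^^^^^
IndexError: index -1 is out of bounds for axis 0 with size 0
```

View pics/t1.png

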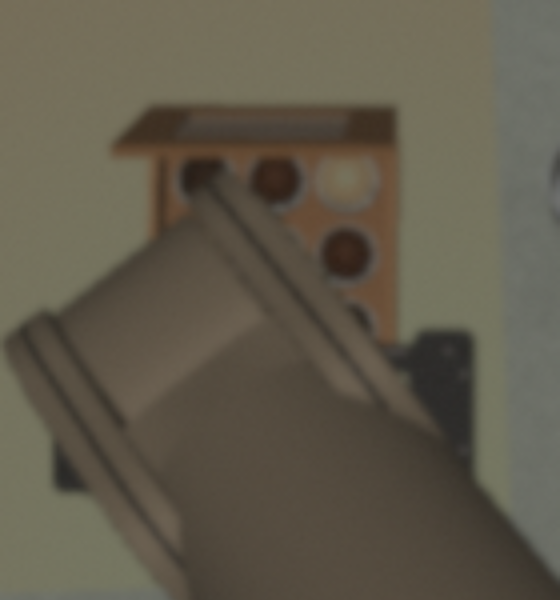

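The arm hides the drawer here. I'll push 2 mm more and watch the force, then back off.

Request:
carry_out([
  {"translation": [1, 0, 0], "turn": [0, 0, 0], "hand": 0},
  {"translation": [1, 0, 0], "turn": [0, 0, 0], "hand": 0},
  {"translation": [0, 0, 0], "turn": [0, 0, 0], "hand": 0},
  {"translation": [0, 0, 0], "turn": [0, 0, 0], "hand": 0},
  {"translation": [-8, 0, 0], "turn": [0, 0, 0], "hand": 0},
  {"translation": [-20, 0, 0], "turn": [0, 0, 0], "hand": 0},
  {"translation": [-20, 0, 0], "turn": [0, 0, 0], "hand": 0},
  {"translation": [0, 0, -35], "turn": [0, 0, 0], "hand": 0},
  {"translation": [0, 0, -35], "turn": [0, 0, 0], "hand": 0},
  {"translation": [0, 0, -35], "turn": [0, 0, 0], "hand": 0},
])

```text
t: 5.15
tool_pos: [0.4265, 0.1495, 0.1276]
orientation: [0.0, 1.0, 0.001, -0.0]
force: [1.0, -0.2, 0.1]
gripper_width: 0.005
grasp_force: 0.0
```

Request:
carry_out([
  {"translation": [0, 0, -35], "turn": [0, 0, 0], "hand": 0},
  {"translation": [0, 0, -35], "turn": [0, 0, 0], "hand": 0},
  {"translation": [0, 0, -35], "turn": [0, 0, 0], "hand": 0},
  {"translation": [0, 0, -35], "turn": [0, 0, 0], "hand": 0},
  {"translation": [0, 40, 0], "turn": [0, 0, 0], "hand": 0},
  {"translation": [0, 40, 0], "turn": [0, 0, 0], "hand": 0},
  {"translation": [0, 40, 0], "turn": [0, 0, 0], "hand": 0},
  {"translation": [0, 40, 0], "turn": [0, 0, 0], "hand": 0},
  {"translation": [0, 40, 0], "turn": [0, 0, 0], "hand": 0},
  {"translation": [0, 0, 0], "turn": [0, 0, 0], "hand": 0},
])

```text
t: 5.98
tool_pos: [0.4266, -0.0585, 0.2661]
orientation: [0.001, 1.0, -0.005, 0.0]
force: [-0.1, -0.5, -0.1]
gripper_width: 0.01
grasp_force: 0.0
```

```bash
python3 - <<'E'
from h import *
im,P=cloud("top");cv2.imwrite("pics/t2.png",cv2.resize(im[140:270,180:320],None,fx=4,fy=4))
R=P[140:265,190:300].reshape(-1,3);R=R[np.isfinite(R[:,0])];zz=R[:,2]
s=(abs(R[:,1]-.151)<.075)
for lo,hi in((.064,.078),(.024,.04),(.15,.25)):
    q=R[s&(zz>lo)&(zz<hi)];print(lo,len(q),q.shape[0] and np.percentile(q,[0,1,5,50,95,99],axis=0).round(4).tolist())
E
```

```text
0.064 436 [[0.4911, 0.0909, 0.0642], [0.4914, 0.091, 0.0643], [0.4916, 0.0912, 0.0659], [0.5216, 0.1424, 0.0712], [0.5936, 0.2106, 0.0742], [0.607, 0.2111, 0.0751]]
0.024 1075 [[0.4852, 0.0912, 0.0284], [0.4854, 0.0955, 0.0306], [0.486, 0.0977, 0.0328], [0.537, 0.1508, 0.038], [0.5916, 0.2049, 0.0398], [0.6042, 0.2074, 0.04]]
0.15 473 [[0.5788, 0.0915, 0.1501], [0.579, 0.0918, 0.1503], [0.5793, 0.0966, 0.1515], [0.5845, 0.1492, 0.1931], [0.598, 0.2051, 0.1969], [0.5998, 0.2103, 0.1978]]
```

View pics/t2.png

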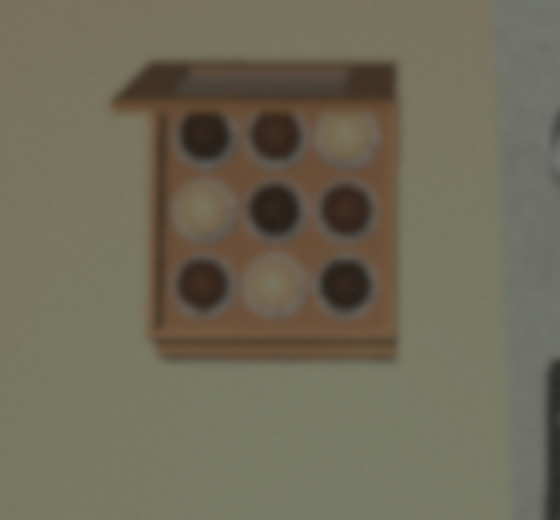

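The drawer is home, with its front 5.9 mm proud of the wall, and the box moved only about 2.5 mm. Next I go behind the lid.

Request:
carry_out([
  {"translation": [27, -26, 0], "turn": [0, 0, 0], "hand": 0},
  {"translation": [27, -26, 0], "turn": [0, 0, 0], "hand": 0},
  {"translation": [27, -26, 0], "turn": [0, 0, 0], "hand": 0},
  {"translation": [27, -26, 0], "turn": [0, 0, 0], "hand": 0},
  {"translation": [27, -26, 0], "turn": [0, 0, 0], "hand": 0},
  {"translation": [27, -26, 0], "turn": [0, 0, 0], "hand": 0},
  {"translation": [27, -26, 0], "turn": [0, 0, 0], "hand": 0},
  {"translation": [27, -26, 0], "turn": [0, 0, 0], "hand": 0},
  {"translation": [0, 0, 0], "turn": [0, 0, 0], "hand": 0},
  {"translation": [0, 0, 0], "turn": [0, 0, 0], "hand": 0},
])

```text
t: 6.87
tool_pos: [0.6431, 0.1611, 0.2652]
orientation: [-0.001, 1.0, 0.002, -0.001]
force: [0.6, -0.4, -0.4]
gripper_width: 0.006
grasp_force: 0.0
```

Request:
carry_out([
  {"translation": [0, 5, 25], "turn": [0, 0, 0], "hand": 0},
  {"translation": [0, 5, 25], "turn": [0, 0, 0], "hand": 0},
  {"translation": [0, 0, 25], "turn": [0, 0, 0], "hand": 0},
  {"translation": [0, 0, 26], "turn": [0, 0, 0], "hand": 0},
  {"translation": [0, 0, 0], "turn": [0, 0, 0], "hand": 0},
  {"translation": [-10, 0, 0], "turn": [0, 0, 0], "hand": 0},
  {"translation": [-10, 0, 0], "turn": [0, 0, 0], "hand": 0},
  {"translation": [-8, 0, 0], "turn": [0, 0, 0], "hand": 0},
  {"translation": [-8, 0, 0], "turn": [0, 0, 0], "hand": 0},
  {"translation": [0, 0, 0], "turn": [0, 0, 0], "hand": 0},
])

```text
t: 7.7
tool_pos: [0.6065, 0.1476, 0.167]
orientation: [0.0, 1.0, 0.0, 0.001]
force: [0.1, -0.2, -0.2]
gripper_width: 0.008
grasp_force: 0.0
```

Now I follow the lid's arc down to about 30°.

Request:
carry_out([
  {"translation": [-9, 0, 5], "turn": [0, 0, 0], "hand": 0},
  {"translation": [-9, 0, 5], "turn": [0, 0, 0], "hand": 0},
  {"translation": [-7, 0, 4], "turn": [0, 0, 0], "hand": 0},
  {"translation": [-7, 0, 5], "turn": [0, 0, 0], "hand": 0},
  {"translation": [-6, 0, 5], "turn": [0, 0, 0], "hand": 0},
  {"translation": [-6, 0, 6], "turn": [0, 0, 0], "hand": 0},
  {"translation": [-5, 0, 6], "turn": [0, 0, 0], "hand": 0},
  {"translation": [-5, 0, 7], "turn": [0, 0, 0], "hand": 0},
  {"translation": [0, 0, 0], "turn": [0, 0, 0], "hand": 0},
  {"translation": [0, 0, 0], "turn": [0, 0, 0], "hand": 0},
])

```text
t: 8.53
tool_pos: [0.5531, 0.1472, 0.1221]
orientation: [0.0, 1.0, 0.0, -0.0]
force: [0.7, -0.5, 0.4]
gripper_width: 0.004
grasp_force: 0.0
```

```bash
python3 - <<'E'
from h import *
im,P=cloud("scene");cv2.imwrite("pics/s2.png",cv2.resize(im[130:330,200:420],None,fx=2.7,fy=2.7))
E
```

```text
(no output)
```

View pics/s2.png

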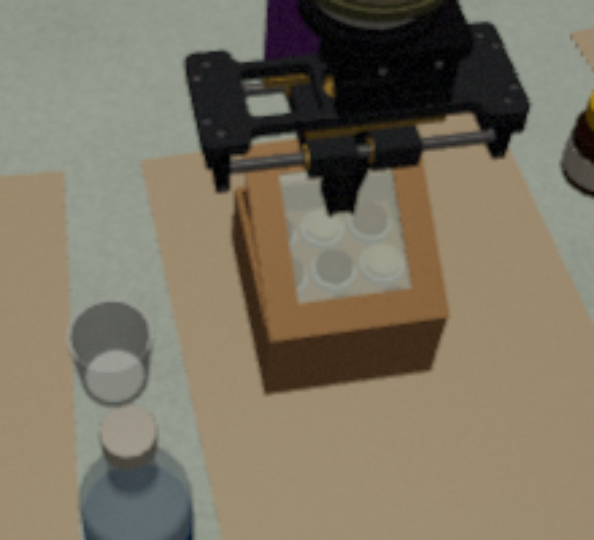

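The picture shows the fingertip at (345,205) on the lid window, with the lid following and now about 30° open. I'll carry on down.

Request:
carry_out([
  {"translation": [-3, 0, 6], "turn": [0, 0, 0], "hand": 0},
  {"translation": [-3, 0, 6], "turn": [0, 0, 0], "hand": 0},
  {"translation": [-3, 0, 6], "turn": [0, 0, 0], "hand": 0},
  {"translation": [-2, 0, 6], "turn": [0, 0, 0], "hand": 0},
  {"translation": [-2, 0, 6], "turn": [0, 0, 0], "hand": 0},
  {"translation": [-1, 0, 5], "turn": [0, 0, 0], "hand": 0},
  {"translation": [-1, 0, 4], "turn": [0, 0, 0], "hand": 0},
  {"translation": [0, 0, 3], "turn": [0, 0, 0], "hand": 0},
  {"translation": [0, 0, 1], "turn": [0, 0, 0], "hand": 0},
  {"translation": [0, 0, 0], "turn": [0, 0, 0], "hand": 0},
])

```text
t: 9.42
tool_pos: [0.5384, 0.1473, 0.0793]
orientation: [0.0, 1.0, 0.0, -0.0]
force: [-0.1, -0.6, -0.7]
gripper_width: 0.002
grasp_force: 0.0
```

Request:
carry_out([
  {"translation": [0, 0, 1], "turn": [0, 0, 0], "hand": 0},
  {"translation": [0, 0, 1], "turn": [0, 0, 0], "hand": 0},
  {"translation": [0, 0, 0.5], "turn": [0, 0, 0], "hand": 0},
  {"translation": [0, 0, 0.5], "turn": [0, 0, 0], "hand": 0},
  {"translation": [0, 0, 0], "turn": [0, 0, 0], "hand": 0},
  {"translation": [0, 0, 0], "turn": [0, 0, 0], "hand": 0},
  {"translation": [0, 0, 0], "turn": [0, 0, 0], "hand": 0},
  {"translation": [0, 0, 0], "turn": [0, 0, 0], "hand": 0},
  {"translation": [0, 0, 0], "turn": [0, 0, 0], "hand": 0},
  {"translation": [0, 0, 0], "turn": [0, 0, 0], "hand": 0},
])

```text
t: 10.25
tool_pos: [0.5387, 0.1474, 0.0773]
orientation: [0.0, 1.0, 0.0, 0.0]
force: [-2.9, -0.2, 7.8]
gripper_width: 0.005
grasp_force: 3.9
```

The lid bottomed out at 77 mm under about 8 N, so it is shut. I'll retreat and check.

Request:
carry_out([
  {"translation": [0, 0, -10], "turn": [0, 0, 0], "hand": 0},
  {"translation": [0, 0, -30], "turn": [0, 0, 0], "hand": 0},
  {"translation": [0, 0, -38], "turn": [0, 0, 0], "hand": 0},
  {"translation": [0, 0, -38], "turn": [0, 0, 0], "hand": 0},
  {"translation": [0, 0, -38], "turn": [0, 0, 0], "hand": 0},
  {"translation": [0, 0, -38], "turn": [0, 0, 0], "hand": 0},
  {"translation": [-20, 34, 0], "turn": [0, 0, 0], "hand": 0},
  {"translation": [-20, 34, 0], "turn": [0, 0, 0], "hand": 0},
  {"translation": [-20, 34, 0], "turn": [0, 0, 0], "hand": 0},
  {"translation": [-20, 34, 0], "turn": [0, 0, 0], "hand": 0},
])

```text
t: 11.08
tool_pos: [0.4575, 0.0104, 0.2691]
orientation: [-0.0, 1.0, 0.0, 0.001]
force: [0.1, -0.8, -0.9]
gripper_width: 0.005
grasp_force: 0.0
```

Request:
carry_out([
  {"translation": [0, 38, 0], "turn": [0, 0, 0], "hand": 0},
  {"translation": [0, 38, 0], "turn": [0, 0, 0], "hand": 0},
  {"translation": [0, 0, 0], "turn": [0, 0, 0], "hand": 0},
  {"translation": [0, 0, 0], "turn": [0, 0, 0], "hand": 0},
  {"translation": [0, 0, 0], "turn": [0, 0, 0], "hand": 0},
  {"translation": [0, 0, 0], "turn": [0, 0, 0], "hand": 0},
  {"translation": [0, 0, 0], "turn": [0, 0, 0], "hand": 0},
  {"translation": [0, 0, 0], "turn": [0, 0, 0], "hand": 0},
  {"translation": [0, 0, 0], "turn": [0, 0, 0], "hand": 0},
  {"translation": [0, 0, 0], "turn": [0, 0, 0], "hand": 0},
])

```text
t: 11.92
tool_pos: [0.4585, -0.0642, 0.2685]
orientation: [0.0, 1.0, 0.001, -0.0]
force: [-0.0, -0.1, 0.2]
gripper_width: 0.004
grasp_force: 0.0
```

```bash
python3 - <<'E'
from h import *
im,P=cloud("top");cv2.imwrite("pics/t3.png",im)
R=P[140:265,190:300].reshape(-1,3);R=R[np.isfinite(R[:,0])];zz=R[:,2]
s=(abs(R[:,1]-.151)<.075)
print("max z",np.sort(zz[s])[-10:])
q=R[s&(zz>.07)];print(len(q),np.percentile(q,[0,50,100],axis=0).round(4).tolist())
A=np.c_[q[:,:2],np.ones(len(q))];print("slope",np.linalg.lstsq(A,q[:,2],rcond=None)[0])
q=R[s&(zz>.024)&(zz<.04)&(R[:,0]<.52)];print(len(q),len(q) and q[:,0].min())
E
```

```text
max z [0.08098186 0.08100162 0.08103331 0.08107517 0.08111493 0.08128432
 0.08132392 0.08135526 0.08158813 0.08176192]
4193 [[0.492, 0.091, 0.0704], [0.5561, 0.1511, 0.0757], [0.6213, 0.2117, 0.0818]]
slope [-0.00104    -0.00041128  0.0763372 ]
223 0.4851267359340221
```

View pics/t3.png

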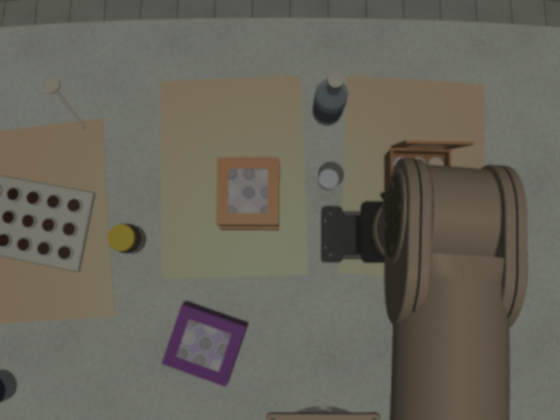

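The box at (248,192) has its lid flat (slope about 0.001) and its drawer home. The bottle, cup, jar and the other box are where they were, so I'm handing in.

```bash
python3 -c "
from rig import arm
print(arm.sign_off())"
```

```text
the job is handed in; nothing more can be done
None
```

I pushed the filled box's drawer home and its lid flat shut, moving the box only about 2.5 mm; in the last picture the bottle, cup, jar and the visible part of the other box were unmoved, and I handed the job in (no verdict was returned).

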